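# Feed one clamping washer into the kit tray

## Task

Push the knob of the washer feeder fully in once and let it spring back, so that a single washer comes out onto the ledge. Then nudge that washer sideways off the ledge into the kit tray (the divided one with the stud and nut in it), so that it lies flat in the empty compartment. Only push with the fingertips: do not pick anything up, feed no second washer, and leave everything else where it is.

Things in the scene. Friction and masses are not known exactly. Their poses are not given: they have to be found in the camera images.
- feeder: Washer feeder bolted to the bench: aluminium base 146 mm long, 56 mm wide, 18 mm high (its x = -62 to +84 mm), with a square clear magazine, 54 x 54 mm outside, top 64 mm above the bench, open above, holding five stacked washers. Origin on the bench below the stack's centre; z up; +x is the way washers come out. Behind the magazine a guide block 34 mm high reaches back to x = -46 mm.
- ledge (a point): Middle of the delivery ledge in front of the magazine's gate, on its top, 18 mm above the bench (feeder x = 53.5 mm, y = 0). Flat, from feeder x = 27 to 80 mm and y = -28 to +28 mm; a fence 8 mm high shuts its far end (x = 80 to 84 mm), both long sides are open. The gate is 10 mm high and lets only the lowest washer through.
- plunger (a joint): Spring-return plunger, in m: 0 = out (rest), 0.052 = fully in at its stop. It slides level along the feeder's +x; the spring takes about 5 N at first and 9 N fully in, the stack's friction adds a few N. It pushes the lowest washer ahead of it, which clears the gate only near the end of the stroke; let go, it springs back and the next washer drops into place.
- plunger_face (a point): Centre of the outer face of the plunger's black round palm knob: 30 mm in diameter, 18 mm long, axis level, 31 mm above the bench. At rest at feeder x = -126 mm, y = 0; moves with the plunger. It is pushed towards the feeder's +x. Only bench lies behind and below the knob: the base ends 12 mm ahead of where this point is when fully in.
- washer1_c (a point): Centre of the lowest washer in the stack, the one that is fed: plain steel clamping washer, 42 mm outside, 21 mm bore, 8 mm thick, 65 g; at the start its centre is 22 mm above the bench. Fed out, it lies flat on the ledge at about x = 51 mm (up to 59 mm) in the feeder's frame.
- washer2_c (a point): Centre of washer 2 counted from the bottom of the stack (same size); stays in the magazine, where it drops by 8 mm when the lowest has been fed.
- washer3_c (a point): Centre of washer 3 counted from the bottom of the stack (same size); stays in the magazine, where it drops by 8 mm when the lowest has been fed.
- washer4_c (a point): Centre of washer 4 counted from the bottom of the stack (same size); stays in the magazine, where it drops by 8 mm when the lowest has been fed.
- washer5_c (a point): Centre of washer 5 counted from the bottom of the stack (same size); stays in the magazine, where it drops by 8 mm when the lowest has been fed.
- kit_tray: Kit tray: red open tray, 115 x 84 mm, 15 mm high, walls and floor 3 mm, fixed beside the ledge against one of its long sides (which one varies), its rim 3 mm below the ledge. A cross wall makes a larger empty compartment beside the ledge and a smaller one with a stud and a nut. Origin: centre of its underside, at feeder x = 77.5 mm, y = +70.5 or -70.5 mm; axes parallel to the feeder's.
- pocket (a point): Centre of the floor of the kit tray's empty compartment: 64 mm (x) by 78 mm (y) inside, floor 3 mm above the bench, at feeder x = 55 mm and y = +70.5 or -70.5 mm. The fed washer belongs here.
- scrap_tray: Scrap tray: same red tray with no cross wall, holding two offcuts of flat bar in the half away from the magazine, on the other side of the ledge. Origin: centre of its underside.
- stud: Threaded steel stud, 14 mm in diameter, 66 mm long, lying in the kit tray's small compartment. Origin on its underside.
- nut: Steel hexagon nut, 25 mm over the corners, 13 mm high, in the kit tray's small compartment. Origin: centre of its underside.
- offcut1: Offcut of flat steel bar, 34 x 20 x 8 mm, lying in the scrap tray. Origin: centre of its underside.
- offcut2: Offcut of flat steel bar, 22 x 25 x 8 mm, lying in the scrap tray. Origin: centre of its underside.
- bottle: Bystander: small blue plastic bottle, 38 mm in diameter, 85 mm high, standing on the bench beside the plunger. Origin: centre of its underside.
- file: Bystander: flat file with a yellow handle, 250 mm long, 20 mm wide, 15 mm high, lying on the bench. Origin on the bench near its middle, x along the blade.
- square: Bystander: steel try square lying flat on the bench beside the feeder: stock 14 x 62 mm, 14 mm high, blade 85 mm long. Origin on the bench near its middle.
There are look-alikes about, which are no part of the job. Leave any orange look-alike of the part that bears washer5_c alone.

How it is judged:
By the outcome, as a careful person would: the job done as asked, in the order asked, and still so for the second after the job is handed in, with the robot touching nothing.
It also fails if it takes over 38 s, if anything falls off the work surface, if the arm or the gripper's body presses on something with over 40 N, if the wrist force passes 120 N, or if a joint passes its speed limit or range.

## Robot

A 6-joint arm with a two-finger parallel gripper is mounted at the origin on the work surface. World frame = base frame: x ahead of the robot, y to its left, z up, the work surface at z = 0. Lengths are in m, angles in rad, forces in N, time in s.
With the tool pointing down it reaches from about 0.375 to 0.9 m from the base axis. Payload 3.1 kg.
Tool frame: the origin (TCP) lies midway between the tips of the shut fingers; the grasp point (between the pads) lies 19 mm behind it; x points along the fingers, z is the direction in which the jaws open and shut, and the axes are right-handed (so a half turn about x gives the same grasp; the last joint's range is limited). The gripper opens to 87 mm and grips with 3 to 60 N. Pads are 19 mm wide; open, the fingers measure 117 mm over their backs; the gripper's body (75 mm by 190 mm) begins 51 mm behind the grasp point.
Start: joints at [1.026, 0.527, 1.433, -0, 1.181, -0.178], TCP at [0.224, 0.583, 0.223] pointing down, gripper open.
Joint ranges: [-3.08, 3.08], [-0.75, 2.2], [0.22, 2.44], [-1.43, 4.57], [0, 2.65], [-2.85, 2.85]. Speed limits (rad/s): [2.79, 2.79, 3.14, 3.14, 3.14, 3.14].

## Interface

Orientations are given as a unit quaternion [x, y, z, w].
In Python, from rig import robot, optics, workorder gives the robot as it stands.
- The arm moves only by the tool arm_command, never from a script. Its argument "plan" is a list of rows, each a list of 7 numbers: the shift along the tool's x, y, z in cm, then the turn, a rotation vector about the tool's x, y, z in rad, then the finger opening in cm, from 0 to 8.7. In form: [[x, y, z, ax, ay, az, gripper], ...]. A call has 1 to 12 rows; each row shifts and turns the pose as measured when the row begins, along the tool's axes as they then stand; what a row does not reach is not made up. A row lasts 1/8 s, in which the tool goes at most 62.5 mm and 10.7 degrees, less where a joint would pass 70% of its speed; a pose out of reach is approached as far as the arm can. A call with a gripper value outside its range is refused whole. The fingers move at their own pace and stop on an object; "grip_force" is the grip in N (left out, the last holds). Time passes only in rows, so rows that do not move let the fingers close. It gives the time, the measured TCP pose, the force and the opening at its end, in the units of the state.
- robot.get_obs(): the state, without advancing time (a new reading comes with each control period).
- optics.camera(name): name is "scene" or "side" or "wrist"; returns (picture, depth): 384x512x3 uint8, blue, green, red; 384x512 float32, m along the optical axis (not along the pixel's ray), 0 where there is no reading.
- optics.camera_info(name): a dict with "mtx" (3x3 intrinsics, pixels), "position" and "rotation" of the camera in the world; the wrist camera has in their place "tool_from_camera" (4x4, takes a point from camera to tool coordinates, whose origin is the TCP and whose axes are the tool frame's). Camera axes: x right, y down, z forward; pixel columns grow to the right and rows downward; lengths in m; the calibration is good to about 2 mm. A picture is of the moment at which its call begins: read the wrist's pose just before it. camera_info takes no time and is no camera call.
- workorder.hand_in(): hands the job in, once; it reports no verdict.
The state is a dict: "time": time; "q": joint angles; "joint_velocities": joint speeds; "joint_torque": joint torques, N m; "position": TCP position; "tool_rot": TCP orientation; "ft_force": force on the tool from outside, world axes, zero at the start; "moment": the same for the moment, N m; "grip_width": finger opening in m.
Only numpy, scipy, OpenCV 4.12 (cv2) and the standard library are available. Lean on these libraries where they do the work, as an engineer would, in place of code of your own. Each camera call takes 0.05 s, during which the arm holds its last target. There are 200 camera calls.

## Working session

There is one attempt and no reset: what is moved stays moved. The work goes in short steps, Python scripts to look and compute and a tool call to move; the robot and the scene stay as the last step left them, time stands still between calls to the robot, and variables do not carry over. Pictures are saved under pics/ and viewed, about 8 in all and at most 12, crops included, and the job is handed in when it is done.

Besides the shell and the picture viewer there is one more tool, called after "Request:" as name(argument=value, ...), one argument or row to a line, values as JSON. arm_command: Moves the arm, as the interface text tells. Its arguments: {"type":"object","properties":{"plan":{"type":"array"},"grip_force":{"type":"number"}},"required":["plan"]}

```bash
mkdir -p pics; cat > h.py <<'E'
import numpy as np, cv2
from rig import robot, optics, workorder
def cloud(name):
    o=robot.get_obs(); im,d=optics.camera(name); c=optics.camera_info(name)
    K=np.array(c['mtx']); v,u=np.mgrid[:384,:512]
    P=np.stack([(u-K[0,2])/K[0,0]*d,(v-K[1,2])/K[1,1]*d,d],-1)
    P=P@np.array(c['rotation']).reshape(3,3).T+np.array(c['position'])
    P[d==0]=np.nan
    return im,P
E
python3 - <<'E'
from h import *
ims=[]
for n in('scene','side'):
    im,P=cloud(n); np.savez('/tmp/'+n,im=im,P=P); print(n,optics.camera_info(n)['position'])
    cv2.imwrite(f'pics/{n}0.png',cv2.resize(im,(800,600)))
o=robot.get_obs();print(o['time'],o['position'],o['tool_rot'],o['ft_force'])
E
```

```text
Traceback (most recent call last):
  File "h.py", line 7, in cloud
    P=P@np.array(c['rotation']).reshape(3,3).T+np.array(c['position'])
        ~~~~~~~~~~~~~~~~~~~~~~~~~~~~~~~^^^^^
ValueError: cannot reshape array of size 4 into shape (3,3)
```

```bash
sed -i "s/np.array(c\['rotation'\]).reshape(3,3).T/R.from_quat(c['rotation']).as_matrix().T/; 1a from scipy.spatial.transform import Rotation as R" h.py
python3 - <<'E'
from h import *
ims=[]
for n in('scene','side'):
    im,P=cloud(n); np.savez('/tmp/'+n,im=im,P=P); print(n,optics.camera_info(n)['position'])
    cv2.imwrite(f'pics/{n}0.png',cv2.resize(im,(800,600)))
    print(np.nanmedian(P[::4,::4,2]))
o=robot.get_obs();print(o['time'],o['position'],o['tool_rot'],o['ft_force'])
E
```

```text
scene [1.11426659 0.1752927  0.66776951]
0.001630845835532413
side [0.49777891 0.5634993  0.37748566]
0.0008111142161943419
0.15 [0.22380736 0.58295147 0.22179361] [-0.40067481  0.58334031  0.40020423  0.58224596] [-1.01852901 -0.38709739 -0.24454242]
```

View pics/scene0.png

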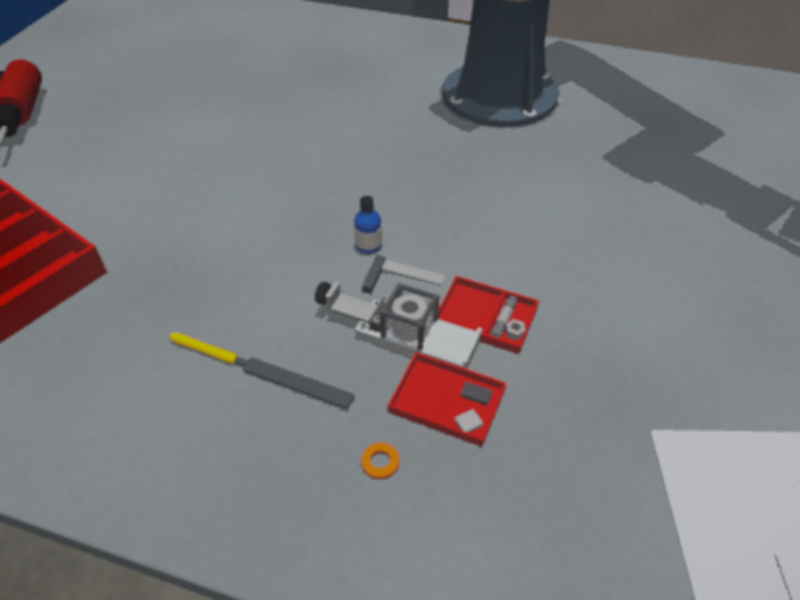

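View pics/side0.png

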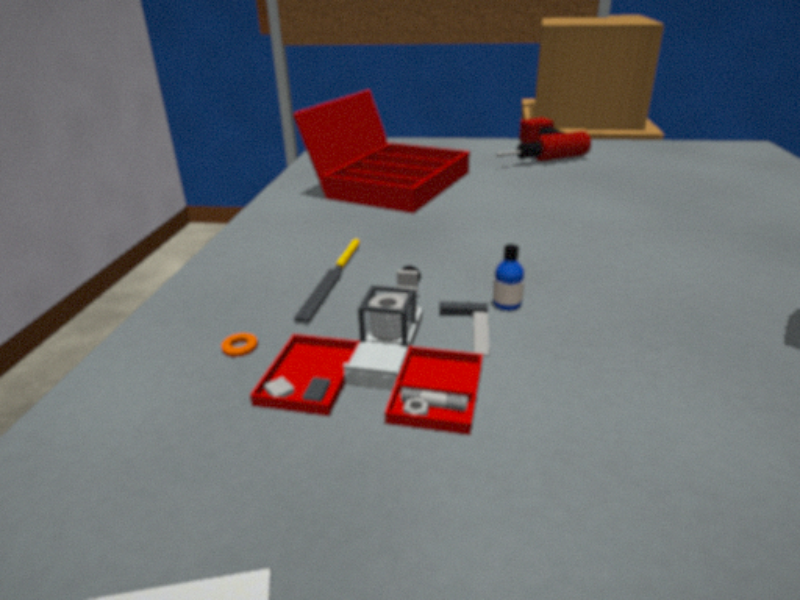

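Scene view: the feeder is around (405,315), knob at (324,292), bottle at (368,225). The kit tray with stud and nut is at (490,315) on the robot's side of the ledge; the scrap tray is at (450,398). Next I measure the trays and the knob.

```bash
python3 - <<'E'
from h import *
for n,kp,trs in(('scene',(207,187),[(312,200),(280,253)]),('side',(262,172),[(281,248),(200,238)])):
    z=np.load(f'/tmp/{n}.npz');im,P=z['im'],z['P'];b,g,r=[im[...,i].astype(int) for i in range(3)]
    red=((r>90)&(g<70)&(b<70)).astype(np.uint8)
    N,l,st,c=cv2.connectedComponentsWithStats(cv2.morphologyEx(red,cv2.MORPH_CLOSE,np.ones((3,3))))
    for i in range(1,N):
        if st[i,4]<400: continue
        p=P[l==i];p=p[np.isfinite(p[:,2])]
        if np.median(p[:,2])>.03 or p[:,2].max()>.05 and st[i,4]>6000: continue
        q=p[(p[:,2]<.025)]
        rc=cv2.minAreaRect(q[:,:2].astype(np.float32)*1000)
        print(n,st[i],c[i].round(),'rect',rc,'z',np.percentile(p[:,2],[5,50,95]))
    gray=im.max(2)
    u,v=kp; w=np.s_[v-14:v+15,u-14:u+15]
    m=(gray[w]<60); p=P[w][m]; p=p[np.isfinite(p[:,2])&(p[:,2]>.01)]
    print('knob',len(p),p.mean(0).round(4),p.min(0).round(4),p.max(0).round(4))
    x,y,zz=np.moveaxis(P,-1,0)
    # ledge: bright, z~18mm
    m=(gray>150)&(abs(zz-.018)<.005)&(x>.3)&(x<.9)
    N,l,st,c=cv2.connectedComponentsWithStats(m.astype(np.uint8))
    for i in range(1,N):
        if st[i,4]>80: print('bright18',st[i],cv2.minAreaRect(P[l==i][:,:2].astype(np.float32)*1000),np.median(zz[l==i]))
    m=(zz>.056)&(zz<.072)&(x>.3)&(x<.9)&(abs(y)<.5)
    N,l,st,c=cv2.connectedComponentsWithStats(m.astype(np.uint8))
    for i in range(1,N):
        if st[i,4]>40: print('mag',c[i],cv2.minAreaRect(P[l==i][:,:2].astype(np.float32)*1000))
    m=(b>g+40)&(b>r+60)&(zz>.01)&(zz<.09)&(x>.2)&(x<.9)&(abs(y)<.5)
    print('bottle',P[m].mean(0),P[m].min(0),P[m].max(0))
E
```

```text
scene [ 280  177   64   49 1498] [310. 199.] rect ((532.2582397460938, 100.77996826171875), (114.79222869873047, 86.15892028808594), 84.3975601196289) z [0.00290449 0.00541708 0.01704425]
scene [ 249  226   74   60 2361] [284. 254.] rect ((671.91015625, 88.20361328125), (114.31391143798828, 87.61221313476562), 85.00680541992188) z [0.00278205 0.0051188  0.01660524]
knob 76 [ 0.5899 -0.0995  0.0404] [ 0.5768 -0.1056  0.0235] [ 0.598  -0.095   0.0479]
bright18 [320 190  25  32 108] ((534.4822387695312, 146.01219177246094), (25.01428985595703, 86.53287506103516), 83.23643493652344) 0.01706225932775135
bright18 [270 204  35  30 641] ((595.7310180664062, 68.26244354248047), (53.954952239990234, 62.1227912902832), 85.60285186767578) 0.019472518664453875
bright18 [109 213  42  18 184] ((695.3751831054688, -216.40228271484375), (91.9598388671875, 11.850892066955566), 84.35254669189453) 0.014612877277018599
bright18 [248 226  76  56 264] ((671.1608276367188, 87.60356140136719), (115.59097290039062, 85.92869567871094), 84.88211822509766) 0.01633604660905691
mag [234.64655172 138.75      ] ((45
[... 643 characters left out ...]
9, 88.53485107421875), 84.838134765625) z [0.00281827 0.00466938 0.01597739]
knob 8 [ 0.5837 -0.086   0.0479] [ 0.5709 -0.1022  0.0411] [ 0.5933 -0.0034  0.065 ]
bright18 [223 215  86  56 973] ((564.477294921875, 94.36543273925781), (120.82444763183594, 153.99761962890625), 83.14614868164062) 0.0178415290821487
mag [326.41803279 170.75409836] ((452.6910705566406, -80.5855941772461), (31.37329864501953, 19.112506866455078), 0.6229305863380432)
mag [247.75186567 193.06343284] ((593.6612548828125, 17.83441925048828), (57.50603485107422, 54.324623107910156), 84.08434295654297)
bottle [ 0.45286002 -0.07734754  0.05611574] [ 0.4368646  -0.09026798  0.01009487] [ 0.46842385 -0.06824556  0.06987175]
```

```bash
cat >> h.py <<'E'
ex=np.array([.0898,.996,0]);ey=np.array([-.996,.0898,0]);O=np.array([.5948,.0174,0])
def fw(x,y,z): return O+ex*x/1000+ey*y/1000+np.array([0,0,z/1000])
def go(x,y,z,jaw=None):
    "needed shift in tool axes cm, rotvec in tool axes; target in feeder frame mm"
    o=robot.get_obs();T=R.from_quat(o['tool_rot'])
    d=T.inv().apply(fw(x,y,z)-o['position'])*100
    p=o['position']-O
    print('t',round(o['time'],2),'feeder xyz mm',(np.array([p@ex,p@ey,p[2]])*1000).round(1),'F feeder',np.round([np.dot(o['ft_force'],ex),np.dot(o['ft_force'],ey),o['ft_force'][2]],1),'grip',round(o['grip_width'],4))
    print('shift cm',d.round(2))
    if jaw is not None:
        for s in(1,-1):
            X=np.array([0,0,-1.]);Z=s*jaw;M=np.stack([X,np.cross(Z,X),Z],1)
            print('rotvec',s,(T.inv()*R.from_matrix(M)).as_rotvec().round(3),'shift after rot',(M.T@(fw(x,y,z)-o['position'])*100).round(2))
E
python3 - <<'E'
from h import *
o=robot.get_obs();print(R.from_quat(o['tool_rot']).as_matrix().round(3));
print('jaw y');go(-150,0,120,ey);print('jaw x');go(-150,0,120,ex)
E
```

```text
[[-0.001 -0.933  0.359]
 [-0.001  0.359  0.933]
 [-1.     0.    -0.002]]
jaw y
t 0.15 feeder xyz mm [530.  420.3 221.8] F feeder [-0.5  1.  -0.2] grip 0.0868
shift cm [ 10.25 -59.02 -53.9 ]
rotvec 1 [-1.848e+00 -1.000e-03 -2.000e-03] shift after rot [ 10.18  68.   -42.03]
rotvec -1 [ 1.294e+00 -2.000e-03  1.000e-03] shift after rot [ 10.18 -68.    42.03]
jaw x
t 0.15 feeder xyz mm [530.  420.3 221.8] F feeder [-0.5  1.  -0.2] grip 0.0868
shift cm [ 10.25 -59.02 -53.9 ]
rotvec 1 [-0.277 -0.002 -0.001] shift after rot [ 10.18 -42.03 -68.  ]
rotvec -1 [ 2.865e+00 -1.000e-03  2.000e-03] shift after rot [10.18 42.03 68.  ]
```

Request:
arm_command(
  plan=[
    [0,0,0,-0.138,0,0,0],
    [0,0,0,-0.138,0,0,0],
    [0,-3.3,-5.3,0,0,0,0],
    [0,-3.3,-5.3,0,0,0,0],
    [0,-3.3,-5.3,0,0,0,0],
    [0,-3.3,-5.3,0,0,0,0],
    [0,-3.3,-5.3,0,0,0,0],
    [0,-3.3,-5.3,0,0,0,0],
    [0,-3.3,-5.3,0,0,0,0],
    [0,-3.3,-5.3,0,0,0,0],
    [0,-3.3,-5.3,0,0,0,0],
    [0,-3.3,-5.3,0,0,0,0],
  ],
  grip_force=20,
)

```text
time: 1.65
position: [0.5121, 0.0285, 0.2204]
tool_rot: [-0.482, 0.517, 0.481, 0.518]
ft_force: [1.1, 1.2, 0.2]
grip_width: 0.0004
```

```bash
python3 - <<'E'
from h import *
go(-165,0,120,ex)
E
```

```text
t 1.65 feeder xyz mm [  3.7  83.4 220.4] F feeder [ 1.3 -1.   0.2] grip 0.0004
shift cm [ 10.06  -8.02 -17.01]
rotvec 1 [0.018 0.    0.002] shift after rot [ 10.04  -8.34 -16.87]
rotvec -1 [-3.124e+00 -3.000e-03  0.000e+00] shift after rot [10.04  8.34 16.87]
```

Request:
arm_command(
  plan=[
    [0,-2.7,-5.6,0.018,0,0,0],
    [0,-2.7,-5.6,0,0,0,0],
    [0,-2.7,-5.6,0,0,0,0],
    [5,0,0,0,0,0,0],
    [5,0,0,0,0,0,0],
    [0,0,0,0,0,0,0],
  ],
)

```text
time: 2.4
position: [0.5822, -0.1543, 0.1181]
tool_rot: [-0.477, 0.523, 0.472, 0.526]
ft_force: [-1.0, 0.5, 0.8]
grip_width: 0.0005
```

```bash
python3 - <<'E'
from h import *
go(-165,0,120,ex)
o=robot.get_obs();im,d=optics.camera('wrist');c=optics.camera_info('wrist');K=np.array(c['mtx']);T=np.array(c['tool_from_camera'])
print(T.round(3))
cv2.imwrite('pics/w1.png',im)
v,u=np.mgrid[:384,:512];P=np.stack([(u-K[0,2])/K[0,0]*d,(v-K[1,2])/K[1,1]*d,d],-1)
W=R.from_quat(o['tool_rot']).apply((P@T[:3,:3].T+T[:3,3]).reshape(-1,3))+o['position']-O
F=np.stack([W@ex,W@ey,W[:,2]],1).reshape(384,512,3)*1000;np.save('/tmp/F',F)
m=(im.max(2)<60)&(d>0)&(F[...,2]>12)&(F[...,2]<55)&(F[...,0]>-145)&(F[...,0]<-90)&(abs(F[...,1])<40)
q=F[m];print(len(q),np.percentile(q,[1,50,99],0).round(1))
E
```

```text
t 2.4 feeder xyz mm [-172.1   -2.8  118.1] F feeder [0.4 1.1 0.8] grip 0.0005
shift cm [-0.19  0.29  0.71]
rotvec 1 [-0.01  -0.002  0.008] shift after rot [-0.19  0.28  0.71]
rotvec -1 [3.132e+00 1.200e-02 3.000e-03] shift after rot [-0.19 -0.28 -0.71]
[[-0.001 -0.251  0.968 -0.163]
 [ 0.    -0.968 -0.251  0.069]
 [ 1.     0.     0.001 -0.   ]
 [ 0.     0.     0.     1.   ]]
698 [[-126.9  -11.5   23.9]
 [-121.     3.3   41.6]
 [-108.7   15.1   47.3]]
```

View pics/w1.png

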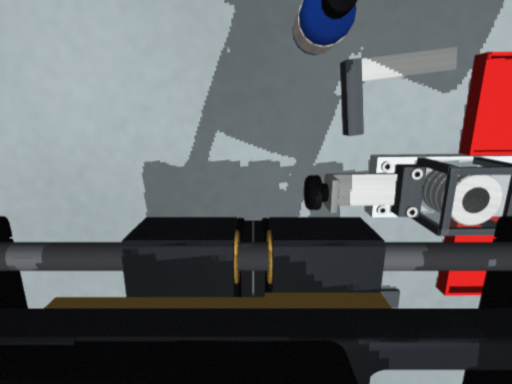

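The wrist view shows the knob at (314,192), with its face measured at x ≈ -127 mm, y ≈ +2 mm. That agrees with the feeder frame.

Request:
arm_command(
  plan=[
    [4.7,0.4,1.4,-0.01,0,0,0],
    [4.7,0,0,0,0,0,0],
    [0,0,0,0,0,0,0],
  ],
)

```text
time: 2.82
position: [0.5894, -0.1424, 0.0326]
tool_rot: [-0.487, 0.517, 0.469, 0.526]
ft_force: [-0.4, -0.8, -0.7]
grip_width: 0.0005
```

```bash
python3 - <<'E'
from h import *
go(-141,1.5,23,ex)
E
```

```text
t 2.83 feeder xyz mm [-159.7   -9.    32.6] F feeder [-0.9  0.3 -0.7] grip 0.0005
shift cm [0.92 1.07 1.88]
rotvec 1 [ 0.003 -0.008  0.027] shift after rot [0.96 1.05 1.87]
rotvec -1 [-3.138 -0.043 -0.013] shift after rot [ 0.96 -1.05 -1.87]
```

Request:
arm_command(
  plan=[
    [0.5,0.6,0.2,0,-0.008,0.027,0],
    [0.5,0.4,0.2,0,0,0,0],
    [0,0,0,0,0,0,0],
  ],
)

```text
time: 3.2
position: [0.5838, -0.1388, 0.029]
tool_rot: [-0.481, 0.52, 0.475, 0.522]
ft_force: [-0.0, -0.6, -0.2]
grip_width: 0.0005
```

```bash
python3 - <<'E'
from h import *
go(-141,1.5,23,ex)
E
```

```text
t 3.2 feeder xyz mm [-156.5   -3.1   29. ] F feeder [-0.6 -0.  -0.2] grip 0.0005
shift cm [0.59 0.46 1.56]
rotvec 1 [ 0.004 -0.004  0.009] shift after rot [0.6  0.46 1.55]
rotvec -1 [-3.138 -0.014 -0.006] shift after rot [ 0.6  -0.46 -1.55]
```

Request:
arm_command(
  plan=[
    [0.5,0.5,0.4,0,0,0.009,0],
    [0,0.2,0.5,0,0,0,0],
    [0,0,0.5,0,0,0,0],
    [0,0,0.5,0,0,0,0],
  ],
)

```text
time: 3.7
position: [0.5788, -0.1185, 0.0251]
tool_rot: [-0.479, 0.522, 0.476, 0.521]
ft_force: [0.6, -0.4, -1.3]
grip_width: 0.0002
```

```bash
python3 - <<'E'
from h import *
go(-89,1.5,24,ex)
E
```

```text
t 3.7 feeder xyz mm [-136.8    3.8   25.1] F feeder [-0.3 -0.7 -1.3] grip 0.0002
shift cm [ 0.09 -0.24  4.78]
rotvec 1 [ 0.003 -0.004  0.002] shift after rot [ 0.11 -0.23  4.78]
rotvec -1 [-3.138e+00 -3.000e-03 -7.000e-03] shift after rot [ 0.11  0.23 -4.78]
```

Request:
arm_command(
  plan=[
    [0,-0.2,0.4,0,0,0,0],
    [0,0,0.5,0,0,0,0],
    [0,0,0.5,0,0,0,0],
  ],
)

```text
time: 4.08
position: [0.5798, -0.1103, 0.0252]
tool_rot: [-0.482, 0.524, 0.477, 0.515]
ft_force: [-3.3, -9.5, 0.3]
grip_width: 0.0002
```

Request:
arm_command(
  plan=[
    [0,0,0.5,0,0,0,0],
    [0,0,0.5,0,0,0,0],
    [0,0,0.5,0,0,0,0],
    [0,0,0.5,0,0,0,0],
  ],
)

```text
time: 4.58
position: [0.5806, -0.102, 0.0254]
tool_rot: [-0.488, 0.527, 0.475, 0.508]
ft_force: [-3.6, -10.9, 0.9]
grip_width: 0.0004
```

```bash
python3 - <<'E'
from h import *
go(-85,1.5,24,ex)
E
```

```text
t 4.58 feeder xyz mm [-120.2    3.5   25.4] F feeder [-11.2   2.6   0.9] grip 0.0004
shift cm [ 0.02 -0.26  3.52]
rotvec 1 [ 0.018 -0.033 -0.004] shift after rot [ 0.14 -0.2   3.52]
rotvec -1 [-3.124  0.006 -0.052] shift after rot [ 0.14  0.2  -3.52]
```

Request:
arm_command(
  plan=[
    [0,-0.2,0.8,0.018,-0.033,0,0],
    [0,0,0.8,0,-0.02,0,0],
    [0,0,0.8,0,-0.02,0,0],
    [0,0,0.8,0,-0.02,0,0],
  ],
)

```text
time: 5.08
position: [0.5822, -0.0826, 0.0248]
tool_rot: [-0.467, 0.511, 0.492, 0.529]
ft_force: [-1.5, -10.7, -2.7]
grip_width: 0.0003
```

```bash
python3 - <<'E'
from h import *
go(-82,1.5,24,ex)
E
```

```text
t 5.08 feeder xyz mm [-100.7    3.5   24.8] F feeder [-10.8   0.6  -2.7] grip 0.0003
shift cm [ 0.15 -0.22  1.86]
rotvec 1 [ 0.008  0.042 -0.01 ] shift after rot [ 0.08 -0.2   1.87]
rotvec -1 [-3.132  0.015  0.066] shift after rot [ 0.08  0.2  -1.87]
```

Request:
arm_command(
  plan=[
    [0.1,-0.2,0.8,0,0.03,0,0],
    [0,0,0.8,0,0,0,0],
    [0,0,0.8,0,0,0,0],
    [0,0,0.8,0,0,0,0],
  ],
)

```text
time: 5.58
position: [0.5849, -0.0658, 0.0247]
tool_rot: [-0.482, 0.524, 0.482, 0.511]
ft_force: [-7.3, -28.4, -0.1]
grip_width: 0.0006
```

Request:
arm_command(
  plan=[
    [0,0,0.8,0,0,0,0],
    [0,0,0.9,0,0,0,0],
  ],
)

```text
time: 5.82
position: [0.585, -0.0661, 0.0249]
tool_rot: [-0.491, 0.528, 0.48, 0.5]
ft_force: [-8.5, -32.1, -0.2]
grip_width: -0.0001
```

```bash
python3 - <<'E'
from h import *
go(-82,1.5,24,ex)
E
```

```text
t 5.83 feeder xyz mm [-84.    2.3  24.9] F feeder [-32.7   5.6  -0.2] grip -0.0001
shift cm [ 0.08 -0.09  0.2 ]
rotvec 1 [ 0.032 -0.04  -0.015] shift after rot [ 0.09 -0.08  0.2 ]
rotvec -1 [-3.109  0.023 -0.062] shift after rot [ 0.09  0.08 -0.2 ]
```

The plunger stopped moving while the force rose to 33 N, so it is fully in. Now I back off, rise, and check the result.

Request:
arm_command(
  plan=[
    [0,0,-2,0.03,-0.04,0,0],
    [0,0,-3,0,0,0,0],
    [0,0,-3,0,0,0,0],
    [-3,0,-1,0,0,0,0],
    [-5,0,0,0,0,0,0],
    [-5,0,0,0,0,0,0],
  ],
)

```text
time: 6.58
position: [0.5769, -0.1609, 0.1536]
tool_rot: [-0.469, 0.528, 0.484, 0.517]
ft_force: [0.8, 0.7, -0.2]
grip_width: 0.001
```

```bash
python3 - <<'E'
from h import *
im,P=cloud('scene'); o=P-O; F=np.stack([o@ex,o@ey,o[...,2]],-1)*1000
c=[cv2.resize(im[165:235,195:345],(800,373),interpolation=cv2.INTER_CUBIC)]
cv2.imwrite('pics/fed.png',c[0])
m=(F[...,0]>28)&(F[...,0]<79)&(abs(F[...,1])<28)&(F[...,2]>22.5)&(F[...,2]<32)
q=F[m];print(len(q),np.percentile(q,[2,50,98],0).round(1), 'mid',(q.max(0)+q.min(0))/2)
k=(im.max(2)<60)&(F[...,2]>20)&(F[...,2]<55)&(F[...,0]<-60)&(F[...,0]>-145)&(abs(F[...,1])<30)
print('knob x',np.percentile(F[k][:,0],[2,50,98]).round(1))
go(51,-50,100,ex)
E
```

```text
269 [[ 32.3 -20.1  22.9]
 [ 51.8  -2.9  27.2]
 [ 70.4  19.1  29.5]] mid [51.28599621 -0.49023834 26.20716974]
knob x [-122.6 -116.7 -113.3]
t 6.62 feeder xyz mm [-180.6   -2.5  160.7] F feeder [-1.  -0.9  2.5] grip 0.0005
shift cm [ 5.96 -4.79 23.18]
rotvec 1 [-0.002 -0.002 -0.013] shift after rot [ 6.07 -4.75 23.16]
rotvec -1 [ 3.14  -0.021  0.004] shift after rot [  6.07   4.75 -23.16]
```

View pics/fed.png

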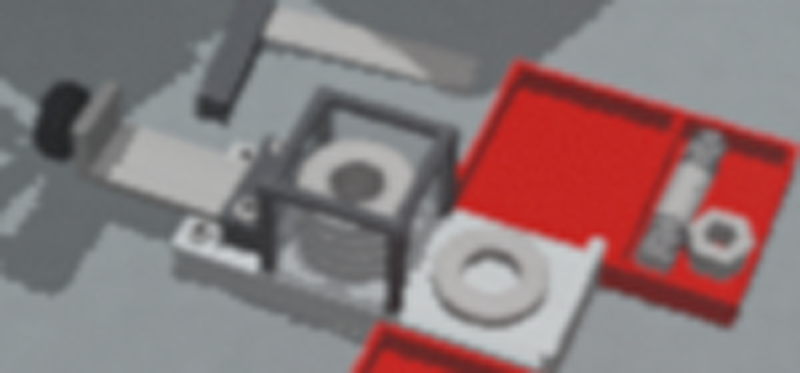

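The crop shows the washer flat on the ledge at (490,272), centre (51,-0.5) mm, and the knob is back out. Next I move to the scrap-tray side of it.

Request:
arm_command(
  plan=[
    [0,-1.1,5.7,0,0,-0.013,0],
    [0,-1.1,5.7,0,0,0,0],
    [0,-1.1,5.7,0,0,0,0],
    [0,-1.1,5.7,0,0,0,0],
    [3,0,0,0,0,0,0],
    [3,0,0,0,0,0,0],
    [0,0,0,0,0,0,0],
  ],
)

```text
time: 7.5
position: [0.6533, 0.0683, 0.1022]
tool_rot: [-0.481, 0.52, 0.472, 0.525]
ft_force: [-0.6, 0.4, 0.7]
grip_width: 0.0005
```

```bash
python3 - <<'E'
from h import *
go(53,-46,21.5,ex)
E
```

```text
t 7.5 feeder xyz mm [ 55.9 -53.7 102.2] F feeder [0.3 0.6 0.7] grip 0.0005
shift cm [ 8.06  0.88 -0.27]
rotvec 1 [-0.002 -0.003  0.014] shift after rot [ 8.07  0.77 -0.29]
rotvec -1 [3.14  0.022 0.005] shift after rot [ 8.07 -0.77  0.29]
```

Request:
arm_command(
  plan=[
    [3.5,0.5,-0.3,0,0,0.014,0],
    [3.5,0.3,0,0,0,0,0],
    [0,0,0,0,0,0,0],
    [0,0,0,0,0,0,0],
  ],
)

```text
time: 8.0
position: [0.6503, 0.0651, 0.0364]
tool_rot: [-0.48, 0.521, 0.473, 0.524]
ft_force: [0.8, 0.2, -0.3]
grip_width: 0.0003
```

```bash
python3 - <<'E'
from h import *
go(52,-40,21.5,ex)
E
```

```text
t 8.0 feeder xyz mm [ 52.5 -51.   36.4] F feeder [ 0.2 -0.8 -0.3] grip 0.0003
shift cm [ 1.48  1.12 -0.04]
rotvec 1 [-0.003 -0.003  0.01 ] shift after rot [ 1.49  1.1  -0.05]
rotvec -1 [3.139 0.015 0.005] shift after rot [ 1.49 -1.1   0.05]
```

Request:
arm_command(
  plan=[
    [0.9,0.3,0,0,0,0.01,0],
    [0.6,0.3,0,0,0,0,0],
    [0,0,0,0,0,0,0],
    [0,0,0,0,0,0,0],
  ],
)

```text
time: 8.5
position: [0.6468, 0.0653, 0.0245]
tool_rot: [-0.478, 0.522, 0.474, 0.523]
ft_force: [0.1, 0.3, -0.1]
grip_width: 0.0004
```

```bash
python3 - <<'E'
from h import *
go(52,-30,21.5,ex)
E
```

```text
t 8.5 feeder xyz mm [ 52.4 -47.5  24.5] F feeder [ 0.3 -0.1 -0.1] grip 0.0004
shift cm [ 0.29  1.75 -0.05]
rotvec 1 [-0.003 -0.003  0.006] shift after rot [ 0.3   1.75 -0.04]
rotvec -1 [3.139 0.009 0.005] shift after rot [ 0.3  -1.75  0.04]
```

Request:
arm_command(
  plan=[
    [0.4,0.3,0,0,0,0.006,0],
    [0.1,0.5,0,0,0,0,0],
    [0,0.5,0,0,0,0,0],
    [0,0.5,0,0,0,0,0],
  ],
)

```text
time: 9.0
position: [0.6281, 0.0671, 0.0193]
tool_rot: [-0.477, 0.523, 0.476, 0.522]
ft_force: [0.5, -1.0, 0.0]
grip_width: 0.0006
```

```bash
python3 - <<'E'
from h import *
go(52,10,21,ex)
E
```

```text
t 9.0 feeder xyz mm [ 52.5 -28.7  19.3] F feeder [-1.  -0.6  0. ] grip 0.0006
shift cm [-0.17  3.87 -0.06]
rotvec 1 [-0.003 -0.003  0.   ] shift after rot [-0.17  3.87 -0.05]
rotvec -1 [3.139 0.    0.005] shift after rot [-0.17 -3.87  0.05]
```

Request:
arm_command(
  plan=[
    [-0.2,0.4,0,0,0,0,0],
    [0,0.5,0,0,0,0,0],
    [0,0.5,0,0,0,0,0],
    [0,0.5,0,0,0,0,0],
    [0,0.5,0,0,0,0,0],
    [0,0.5,0,0,0,0,0],
  ],
)

```text
time: 9.75
position: [0.5979, 0.07, 0.022]
tool_rot: [-0.477, 0.523, 0.475, 0.522]
ft_force: [0.1, -0.4, 1.8]
grip_width: 0.0007
```

```bash
python3 - <<'E'
from h import *
im,P=cloud('scene')
cv2.imwrite('pics/n1.png',cv2.resize(im[165:235,215:345],(800,430),interpolation=cv2.INTER_CUBIC))
go(52,10,21,ex)
E
```

```text
t 9.8 feeder xyz mm [52.7  2.9 21.8] F feeder [-0.7  0.7 -0.7] grip 0.0004
shift cm [ 0.08  0.71 -0.07]
rotvec 1 [-0.003 -0.003 -0.   ] shift after rot [ 0.08  0.71 -0.07]
rotvec -1 [ 3.139 -0.     0.005] shift after rot [ 0.08 -0.71  0.07]
```

View pics/n1.png

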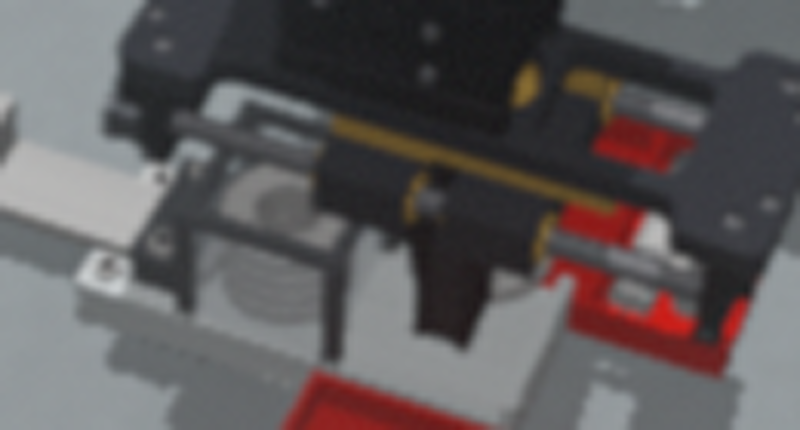

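The washer is just visible ahead of the fingers at about (525,285), near the ledge edge. I keep pushing.

Request:
arm_command(
  plan=[
    [0,0.5,0,0,0,0,0],
    [0,0.5,0,0,0,0,0],
    [0,0.5,0,0,0,0,0],
    [0,0.5,0,0,0,0,0],
    [0,0.2,0,0,0,0,0],
  ],
)

```text
time: 10.42
position: [0.5731, 0.0723, 0.0218]
tool_rot: [-0.477, 0.523, 0.476, 0.522]
ft_force: [0.4, 0.6, 0.0]
grip_width: 0.0003
```

```bash
python3 - <<'E'
from h import *
im,P=cloud('side')
cv2.imwrite('pics/n2.png',cv2.resize(im[180:290,210:330],(655,600),interpolation=cv2.INTER_CUBIC))
go(52,30,21,ex)
E
```

```text
t 10.47 feeder xyz mm [52.8 26.7 21.7] F feeder [-0.5  0.4 -0.3] grip 0.0002
shift cm [ 0.07  0.33 -0.08]
rotvec 1 [-0.003 -0.003 -0.001] shift after rot [ 0.07  0.33 -0.08]
rotvec -1 [ 3.139e+00 -1.000e-03  5.000e-03] shift after rot [ 0.07 -0.33  0.08]
```

View pics/n2.png

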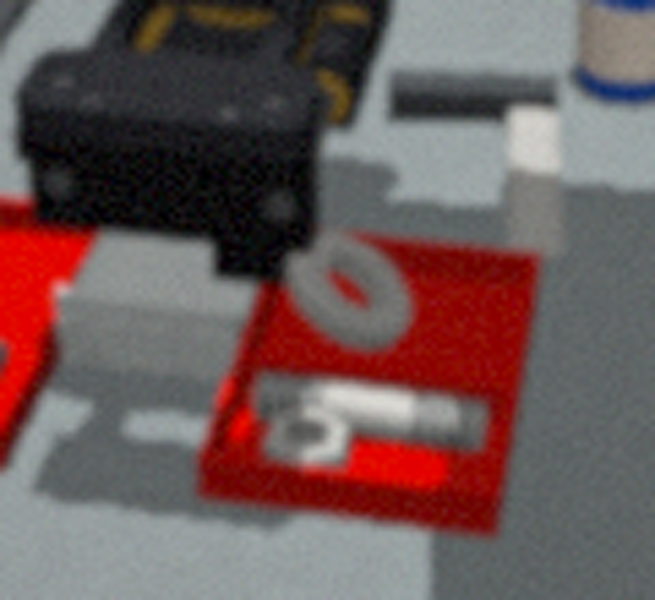

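The washer is tilted at about (350,290), its rear edge still on the rim. A little more push should drop it.

Request:
arm_command(
  plan=[
    [0,0.5,0,0,0,0,0],
    [0,0.5,0,0,0,0,0],
    [0,0.4,0,0,0,0,0],
    [0,0,0,0,0,0,0],
  ],
)

```text
time: 10.98
position: [0.5581, 0.0737, 0.0218]
tool_rot: [-0.477, 0.524, 0.476, 0.522]
ft_force: [1.1, 0.2, -0.4]
grip_width: 0.0004
```

```bash
python3 - <<'E'
from h import *
im,P=cloud('side')
cv2.imwrite('pics/n3.png',cv2.resize(im[180:290,210:330],(655,600),interpolation=cv2.INTER_CUBIC))
go(52,30,21,ex)
E
```

```text
t 11.03 feeder xyz mm [52.8 41.3 21.8] F feeder [-0.2  0.1 -0.4] grip 0.0001
shift cm [ 0.08 -1.13 -0.08]
rotvec 1 [-0.003 -0.003 -0.   ] shift after rot [ 0.08 -1.13 -0.08]
rotvec -1 [ 3.139 -0.     0.005] shift after rot [0.08 1.13 0.08]
```

View pics/n3.png

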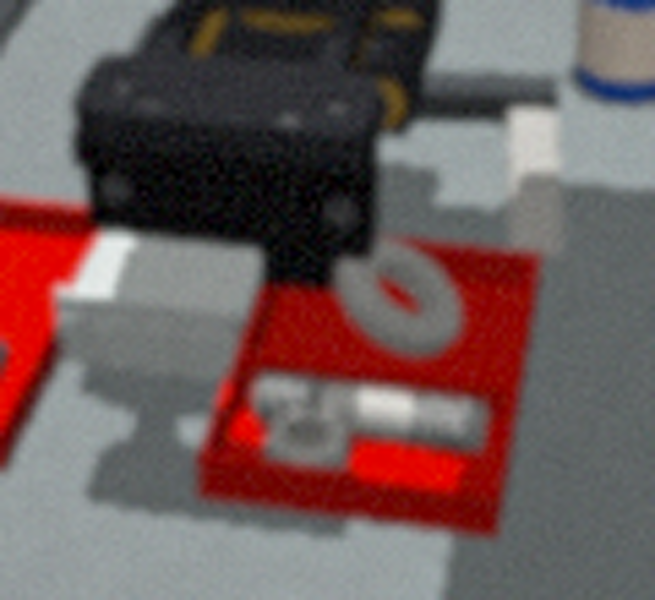

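The washer has cleared the rim but seems to lean on the fingers, so I back off gently, then rise and clear the view.

Request:
arm_command(
  plan=[
    [0,-0.4,0,0,0,0,0],
    [0,-0.4,0,0,0,0,0],
    [0,-0.6,0,0,0,0,0],
    [-3,0,0,0,0,0,0],
    [-5,0,0,0,0,0,0],
    [-5,0,0,0,0,0,0],
    [-2,-5,0,0,0,0,0],
    [0,-5,0,0,0,0,0],
    [0,-5,0,0,0,0,0],
    [0,0,0,0,0,0,0],
  ],
)

```text
time: 12.28
position: [0.7288, 0.058, 0.1769]
tool_rot: [-0.477, 0.523, 0.475, 0.522]
ft_force: [0.1, -0.5, -0.1]
grip_width: 0.0006
```

```bash
python3 - <<'E'
from h import *
go(52,30,21,ex)
im,P=cloud('side');im2,P2=cloud('scene')
cv2.imwrite('pics/n4.png',np.hstack([cv2.resize(im[180:290,210:330],(400,367),interpolation=cv2.INTER_CUBIC),cv2.resize(im2[150:250,200:309+0],(400,367),interpolation=cv2.INTER_CUBIC)]))
for i,p in((im,P),(im2,P2)):
    o=p-O; F=np.stack([o@ex,o@ey,o[...,2]],-1)*1000
    s=i.max(2).astype(int)-i.min(2)
    m=(s<60)&(F[...,0]>25)&(F[...,0]<85)&(F[...,1]>34)&(F[...,1]<107)&(F[...,2]>5)&(F[...,2]<40)
    q=F[m];
    A=np.c_[q[:,:2],np.ones(len(q))];k=np.linalg.lstsq(A,q[:,2],rcond=None)[0]
    print(len(q),np.percentile(q,[2,50,98],0).round(1) if len(q) else '', 'slopes',k[:2].round(3))
E
```

```text
t 12.28 feeder xyz mm [  52.4 -129.8  176.9] F feeder [-0.5 -0.1 -0.1] grip 0.0006
shift cm [15.57 16.   -0.05]
rotvec 1 [-0.003 -0.003  0.001] shift after rot [15.59 15.98 -0.04]
rotvec -1 [3.138e+00 2.000e-03 5.000e-03] shift after rot [ 15.59 -15.98   0.04]
307 [[35.5 48.7  6.3]
 [56.7 68.  11.3]
 [73.9 87.3 13.1]] slopes [-0.017  0.002]
123 [[34.7 46.8  5.5]
 [50.  74.3 11.6]
 [71.2 86.3 14.3]] slopes [-0.02   0.069]
```

View pics/n4.png

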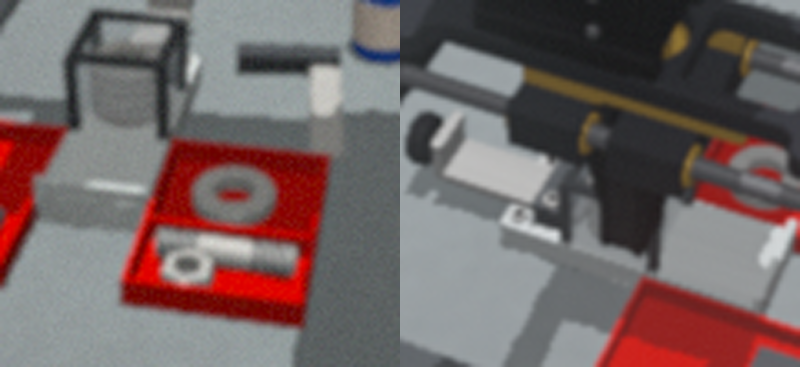

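The washer lies flat in the compartment: top at 11 mm, slope about 0, centre (55,68) mm. The ledge is empty, the knob is out and the arm is clear.

```bash
python3 -c "
from h import *
print(workorder.hand_in())"
```

```text
the job is handed in; nothing more can be done
None
```

The job is done and handed in at about 12.4 s of the 38 s allowed. One washer was fed and now lies flat in the kit tray's empty compartment.

- **Feeding:** I pushed the knob in once, until it stopped moving at about 33 N, and let it spring back. The picture taken right after showed a single washer on the ledge and the knob out again.
- **Placing:** I nudged the washer sideways with the shut fingertips. It first hung tilted on the tray rim. A little more push and then backing off let it drop flat.
- **Last checks:** The side view puts the washer's centre at about (55, 68) mm in the feeder's frame, against a pocket centre of (55, 70.5). Its top is 11.3 mm above the bench (3 mm floor plus 8 mm thickness) and the slope is about 0. The ledge is empty, the stud and nut look unmoved, and the arm is clear with no force on it.
- **One disagreement:** The scene view gave a slope of 0.07 for the washer, but the gripper half hid it there, so I relied on the side view.
- **Not checked:** I did not measure the square, file, offcuts and bottle again at the end. The arm felt no unexpected contact on the way.

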